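# Park the clay roller on its ramped rest and bolt it in

### The arm

A 7-joint arm with a two-finger parallel gripper is mounted at the origin on the work surface. World frame = base frame: x ahead of the robot, y to its left, z up, the work surface at z = 0. Lengths are in mm, angles in rad, forces in N, time in s.
With the tool pointing down it reaches from about 400 to 900 mm from the base axis. Payload 5.6 kg.
Tool frame: the origin (TCP) lies at the very end of the fingers, on their centre line; the grasp point (between the pads) lies 19 mm behind it; z points along the fingers, y is the direction in which the jaws open and shut (so a half turn about z gives the same grasp; the last joint's range is limited). The gripper opens to 92 mm and grips with 3 to 60 N. Pads are 20 mm wide; open, the fingers measure 128 mm over their backs; the gripper's body (75 mm by 189 mm) begins 69 mm behind the grasp point.
Start: joints at [1.283, 0.468, -0.012, 1.603, 0.006, 1.071, -0.056], TCP at [157.493, -630.639, 214.592] pointing down, gripper open.
Joint ranges: [-2.53, 2.53], [-0.31, 2.02], [-1.57, 1.55], [0.28, 2.44], [-1.29, 4.43], [0.15, 1.84], [-2.92, 2.92]. Speed limits (rad/s): [2.57, 2.57, 3.14, 3.14, 3.14, 3.14, 3.14].

### API

Orientations are given as a 3x3 rotation matrix whose columns are the frame's x, y, z axes.
In Python, from bench import arm gives the robot as it stands. The module is installed in compiled form; this text tells all that it offers.
- The arm moves only by the shell command python3 -m crank 'ROWS' [OPENING]. ROWS is JSON, a list of rows, each a list of 4 numbers: the shift along the tool's x, y, z in mm, then the turn about the tool's z in rad. In form: [[x, y, z, spin], ...]. A call has exactly 10 rows; each row shifts and turns the commanded pose from where the row before left it, along the tool's axes as they then stand; what a row does not reach is not made up. A row lasts 1/8 s, in which the tool goes at most 62.5 mm and 10.7 degrees, less where a joint would pass 70% of its speed; a pose out of reach is approached as far as the arm can. A call with a gripper value outside its range is refused whole. OPENING is the finger opening in mm, from 0 to 91.9, set as the call begins (- or left out, the last holds). The fingers move at their own pace and stop on an object; the grip force is fixed at half the most. Time passes only in rows, so rows that do not move let the fingers close, or fill a call up. It gives the time, the measured TCP pose, the force and the opening at its end, in the units of the state.
- arm.state(): the state, without advancing time (a new reading comes with each control period).
- arm.grab_frame(name): name is "side" or "top"; returns a dict with "frame" (420x560x3 uint8, red, green, blue), "fx", "fy", "cx", "cy" (pixels), "world_from_camera" (4x4, takes a point from camera to world coordinates). Camera axes: x right, y down, z forward; pixel columns grow to the right and rows downward; lengths in mm; the calibration is good to about 2 mm. A picture is of the moment at which its call begins. There is no depth.
- arm.finish_job(): hands the job in, once; it reports no verdict.
Trained networks look in a picture, given as the dict that the camera call returned (one of the last four; its "shot" number tells which), for a name from the list of things; names that differ only in an ending like _2 or _b are one class to them, and where a whole thing is asked for, a point or a joint stands for the part that bears it (a point fixed in the world has none). Each returns a list of dicts, best first, with "score" (0 to 1); they miss things now and then, are a little off and sometimes report something else, mostly with a low value. They report only what shows in the picture. A call takes as long as a camera call. They do not tell look-alikes from the thing itself.
- arm.masks_of(picture, query): "pixels" (420x560 bool, what is visible of it) and "point" ([column, row] in pixels, amid what is visible of it).
The state is a dict: "t": time; "joints": joint angles; "joint_velocities": joint speeds; "joint_efforts": joint torques, N m; "tool_pos": TCP position; "ee_rot": TCP orientation; "wrist_force": force on the tool from outside, world axes, zero at the start; "wrist_torque": the same for the moment, N m; "width": finger opening in mm.
Only numpy, scipy, OpenCV 4.12 (cv2) and the standard library are available. Lean on these libraries where they do the work, as an engineer would, in place of code of your own. Each camera call takes 0.05 s, during which the arm holds its last target. There are 200 camera calls.

### The job

Park the wooden clay roller: with your fingers behind it, slowly push it from the table up the ramp of its rest, over the crest and right up to the stop, without picking it up and without letting it run away or roll back down. Once it lies against the stop, push the steel bolt's tab all the way in so that the bolt closes behind the roller. Leave the other things on the table where they are.

Things in the scene. Friction and masses are not known exactly. Their poses are not given: they have to be found in the camera images.
- rack: Fixed wooden roller rest. Origin: on the table, middle of the ramp's foot; +x points up the ramp, +y to its left (the bolt's side), z up. The 9 degree ramp starts at table height at x = 0. Side cheeks, 18 mm above the ramp, leave a channel 180 mm wide (y = -90 to 90 mm); at the foot 18 mm high guides flare out to y = +-122 mm, x = -43 mm. The rest's frame, said below, is this one.
- crest (a point): Middle of the ramp's crest (x = 160 mm, z = 25 mm in the rest's frame). Behind it the seat falls at 8 degrees to the stop: a roller past the crest rolls on to the stop by itself and stays there; before the crest it rolls back when let go.
- stop (a point): Point on the front face of the upright wooden stop bar across the top of the rest (x = 206 mm in the rest's frame, bar 18 mm thick, top 62 mm above the table), where the parked roller touches it.
- roller_center (a point): Centre of the loose wooden clay roller: plain solid cylinder, smooth and waxed (it slides easily on the fingers), 50 mm diameter, 160 mm long, about 0.24 kg. It lies across the foot of the ramp, on the table; y runs along it (x, z turn as it rolls). Pushed with fingers reaching below mid-height it rolls freely; pushed on its upper half it can jam. Parked against the stop its centre is at x = 181 mm, z = 48 mm in the rest's frame.
- roller: The same roller as a body; its origin is its centre.
- bolt (a joint): Steel slide bolt through the left cheek of the rest: 0 = drawn out, 0.050 m = fully in (end stop). It slides towards the rest's -y, needs about 2 N and stays where it is left. Its 12 mm wide bar lies at x = 140 to 152 mm of the rest's frame, z = 27 to 43 mm; drawn out its tip is inside the cheek, fully in it reaches y = 48 mm, behind the parked roller.
- bolt_tab (a point): Middle of the outer face of the bolt's upright tab, the face to push on (towards the rest's -y). The tab is 26 mm wide along the rest's x, 8 mm thick, and stands from 27 to 89 mm above the table; this point is 65 mm above the table, at x = 146 mm and y = 193 mm - (bolt joint value) in the rest's frame.
- kiln_post: Bystander: white ceramic tube, 42 mm diameter, 75 mm tall, upright at the right of the ramp. Origin: centre of its underside.
- cup: Bystander: terracotta cup, 72 mm diameter, 85 mm tall, at the left of the ramp, nearer the foot than the bolt. Origin: centre of its underside.
- rib: Bystander: flat wooden rib, 100 x 55 x 8 mm, on the table at the right. Origin: centre of its underside.
- jar: Bystander: white glaze jar, 76 mm diameter, 100 mm tall, at the right. Origin: centre of its underside.
- brush: Bystander: brush lying at the left, nearer the robot. Origin: its underside.
- vase: Bystander: terracotta vase, 100 mm diameter, 150 mm tall, at the far left. Origin: centre of its underside.
Not all that is in view belongs to the job. Of the things that look like the roller, take the one that is farthest to the robot's left at the start.

How it is judged:
By the outcome, as a careful person would: the job done as asked, in the order asked, and still so for the second after the job is handed in, with the robot touching nothing.
It also fails if it takes over 51 s, if anything falls off the work surface, if the arm or the gripper's body presses on something with over 40 N, if the wrist force passes 120 N, or if a joint passes its speed limit or range.

## Working session

There is one attempt and no reset: what is moved stays moved. The work goes in short steps, Python scripts to look and compute and a shell command to move; the robot and the scene stay as the last step left them, time stands still between calls to the robot, and variables do not carry over. Pictures are saved under pics/ and viewed, about 8 in all and at most 12, crops included, and the job is handed in when it is done.

```bash
mkdir -p pics; cat > h.py <<'E'
import numpy as np, cv2
from bench import arm
def ray(f,uv):
    T=np.array(f["world_from_camera"]); d=np.array([(uv[0]-f["cx"])/f["fx"],(uv[1]-f["cy"])/f["fy"],1.0])
    return T[:3,3],T[:3,:3]@d
def at_z(f,uv,z):
    o,d=ray(f,uv); return o+d*(z-o[2])/d[2]
def proj(f,p):
    T=np.array(f["world_from_camera"]); c=T[:3,:3].T@(np.array(p,float)-T[:3,3]); return np.array([c[0]/c[2]*f["fx"]+f["cx"],c[1]/c[2]*f["fy"]+f["cy"]])
def save(f,name,crop=None,s=1):
    im=f["frame"][:,:,::-1]
    if crop: im=im[crop[1]:crop[3],crop[0]:crop[2]]
    cv2.imwrite("pics/"+name,cv2.resize(im,None,fx=s,fy=s,interpolation=cv2.INTER_CUBIC))
E
python3 - <<'E'
from h import *
np.set_printoptions(precision=1,suppress=True)
s=arm.state(); print(s["t"],s["tool_pos"],np.array(s["ee_rot"]))
for n in("top","side"):
    f=arm.grab_frame(n); save(f,n+"0.png",s=1.4); print(n,f["fx"],np.array(f["world_from_camera"]))
    for q in("roller","rack","bolt_tab","cup","kiln_post"):
        for m in arm.masks_of(f,q):
            p=np.array(m["point"]); print(q,round(m["score"],2),p,m["pixels"].sum(),at_z(f,p,25))
E
```

```text
0.0 [ 157.3 -630.1  213.6] [[ 1.   0.2 -0. ]
 [ 0.2 -1.   0. ]
 [-0.  -0.  -1. ]]
top 379.8778559126245 [[   0.    -1.     0.2  281.9]
 [  -1.    -0.    -0.    29.9]
 [   0.    -0.2   -1.  1127.4]
 [   0.     0.     0.     1. ]]
roller 0.96 [363.  151.7] 890 [ 615.  -218.2   25. ]
roller 0.89 [408.  296.2] 1032 [ 192.6 -331.5   25. ]
roller 0.57 [268.4 210.7] 904 [435.   64.8  25. ]
roller 0.56 [343.2 225.4] 998 [ 392.5 -153.2   25. ]
rack 0.6 [247.2 158.2] 5789 [593.6 129.7  25. ]
bolt_tab 0.69 [105.8 219.9] 1336 [406.4 538.4  25. ]
bolt_tab 0.67 [192.6 161.6] 136 [582.5 292.9  25. ]
cup 0.79 [195.3 200. ] 575 [466.  280.1  25. ]
kiln_post 0.75 [314.5 162.7] 260 [580.4 -71.9  25. ]
side 505.62483111305517 [[    1.     -0.2     0.3    11.2]
 [   -0.3    -0.5     0.8 -1398.2]
 [   -0.     -0.9    -0.5   909.5]
 [    0.      0.      0.      1. ]]
roller 0.89 [276.3 248.3] 800 [ 393.4 -147.7   25. ]
roller 0.8 [206.9 301. ] 459 [ 141.3 -330.9   25. ]
roller 0.65 [269.8 209. ] 549 [445.   95.7  25. ]
roller 0.61 [353.8 247.9] 838 [ 623.5 -219.5   25. ]
rack 0.8 [308.5 198.4] 2647 [602.6 127.2  25. ]
bolt_tab 0.7 [285.4 171.7] 101 [593.1 370.   25. ]
bolt_tab 0.46 [272.5 213.5] 530 [444.9  62.4  25. ]
cup 0.83 [263.2 185.3] 293 [473.7 280.8  25. ]
kiln_post 0.64 [322.2 222.2] 302 [587.6 -45.4  25. ]
kiln_post 0.6 [308.1 312.1] 567 [ 384.5 -455.2   25. ]
```

View pics/top0.png

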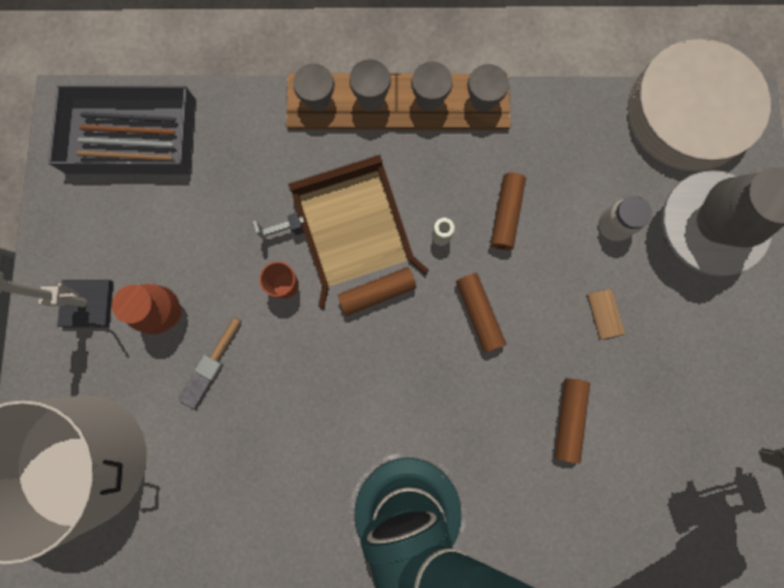

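View pics/side0.png

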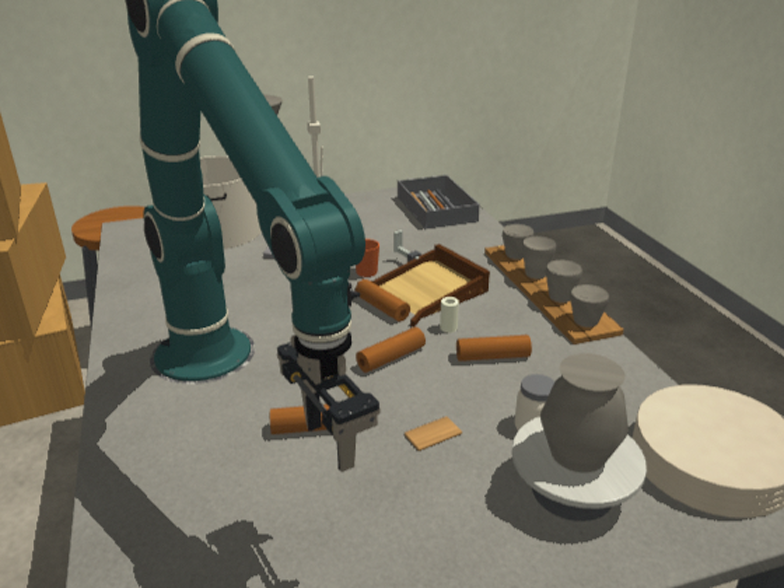

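Roller look-alikes in top0 at original pixels: (269,208) at the ramp foot, (343,223), (363,150) and (408,300). The first is farthest left and lies across the foot of the ramp, so I choose it. I'll check it in a close crop.

```bash
python3 - <<'E'
from h import *
f=arm.grab_frame("top"); save(f,"crop1.png",(178,105,310,231),5.5)
E
```

```text
(no output)
```

View pics/crop1.png

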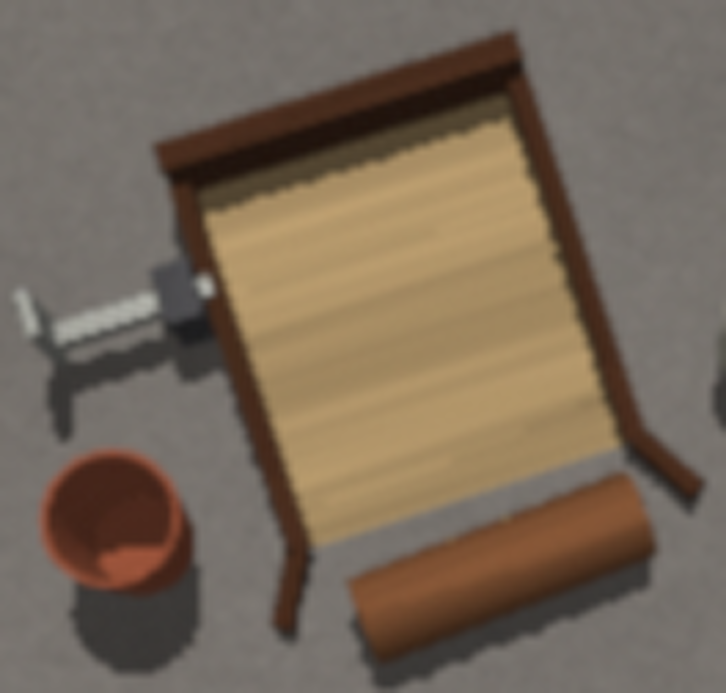

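The crop confirms the roller at crop (503,567) across the foot, with the ramp's foot corners at about (318,546) and (620,447), the stop bar at the top, the tab at (30,315) and the cup at (115,520). Next I'll fit the rest's pose.

```bash
python3 - <<'E'
from h import *
from scipy.optimize import least_squares
np.set_printoptions(precision=1,suppress=True)
f=arm.grab_frame("top"); C=lambda u,v:(178+u/5.5-.4,105+v/5.5-.4)
# rack pts (x,y,z) , pixel ; y None -> free half width w
w0=[((0,90,0),C(318,546)),((0,-90,0),C(620,447)),((146,193,89),C(22,318)) ,((-43,122,18),C(285,632)),((-43,-122,18),C(690,498))]
bar=[((224,1,62),C(153,147)),((224,-1,62),C(515,32)),((206,1,62),C(168,178)),((206,-1,62),C(522,68))]
def W(p,q): c,s=np.cos(p[2]),np.sin(p[2]); return np.array([p[0]+c*q[0]-s*q[1],p[1]+s*q[0]+c*q[1],q[2]])
def r(p):
    o=[proj(f,W(p,q))-u for q,u in w0]+[proj(f,W(p,(q[0],q[1]*p[3],q[2])))-u for q,u in bar]
    return np.concatenate(o)
s=least_squares(r,[450,80,.3,105],x_scale=[10,10,.1,10],loss="soft_l1"); p=s.x; print(p[:2],p[2],p[3]); print(r(p).reshape(-1,2))
np.save("rack.npy",p[:3])
print("foot",[at_z(f,u,q[2]) for q,u in w0[:3]],"bolt tab",W(p,(146,193,65)),"stop",W(p,(206,0,48)))
inv=lambda P:(lambda d:np.array([np.cos(p[2])*d[0]+np.sin(p[2])*d[1],-np.sin(p[2])*d[0]+np.cos(p[2])*d[1]]))(np.array(P[:2])-p[:2])
# roller: ends midpoints, silhouette
m=min((m for m in arm.masks_of(f,"roller")),key=lambda m:np.hypot(*(np.array(m["point"])-(269,208))))
ys,xs=np.nonzero(m["pixels"]); c=(xs.mean(),ys.mean()); rc=at_z(f,c,27); rect=cv2.minAreaRect(np.c_[xs,ys].astype(np.float32))
print("roller",rc,inv(rc),rect)
bx=cv2.boxPoints(rect); print([inv(at_z(f,b,25)) for b in bx])
for q,z in(("cup",85),("kiln_post",75)):
    m=arm.masks_of(f,q)[0]; P=at_z(f,m["point"],z/2); print(q,P,inv(P))
E
```

```text
[485.4  81.6] 0.32681176406289175 100.34806253757708
[[-0.7  0.8]
 [ 1.2  0.1]
 [-1.   0.3]
 [-1.4  1.4]
 [ 3.5 -0.3]
 [ 0.6 -0.4]
 [-0.2 -0.1]
 [-0.3 -0.5]
 [ 0.4 -1.1]]
foot [array([458.8, 164.9,  -0. ]), array([514.6,  -0.1,   0. ]), array([562.5, 308.5,  89. ])] bolt tab [561.7 311.2  65. ] stop [680.5 147.7  48. ]
roller [443.   64.2  27. ] [-45.7  -2.8] ((269.0154724121094, 207.8402099609375), (16.65662956237793, 55.13918685913086), 68.96248626708984)
[array([-24.9,  77.7]), array([-16.9, -84.3]), array([-66.4, -85.9]), array([-73.9,  75. ])]
cup [469.9 270.6  42.5] [ 46. 184.]
kiln_post [566.  -66.4  37.5] [  28.9 -166.1]
```

```bash
cat >> h.py <<'E'
def rk():
    "TCP in rest frame (x,y,z), yaw error; dx,dy for tool"
    p=np.load("rack.npy"); s=arm.state(); R=np.array(s["ee_rot"]); d=np.array(s["tool_pos"])-[p[0],p[1],0]; c,n=np.cos(p[2]),np.sin(p[2])
    print("t %.2f rest"%s["t"],np.round([c*d[0]+n*d[1],-n*d[0]+c*d[1],d[2]],1),"spin needed %.3f"%(np.arctan2(R[1,0],R[0,0])-p[2]),"F",np.round(s["wrist_force"],1),"w %.1f"%s["width"])
E
python3 -c "from h import *; rk()"
```

```text
t 0.85 rest [-539.2 -569.2  214.6] spin needed -0.082 F [-0.   0.7 -0.6] w 92.0
```

```bash
python3 -m crank '[[0,0,0,-0.082],[50,-33,0,0],[50,-33,0,0],[50,-33,0,0],[50,-33,0,0],[50,-33,0,0],[50,-33,0,0],[50,-33,0,0],[15,-56,10,0],[15,-56,10,0]]' 91.9; python3 -c "from h import *; rk()"
```

```text
t: 2.1
tool_pos: [407.6, -181.9, 194.5]
ee_rot: [[0.947, 0.321, 0.001], [0.321, -0.947, -0.0], [0.001, 0.0, -1.0]]
wrist_force: [0.5, 0.2, -0.1]
width: 92.0
t 2.10 rest [-158.2 -224.5  194.5] spin needed 0.000 F [ 0.5  0.2 -0.1] w 92.0
```

```bash
python3 -m crank '[[15.5,-55.5,0,0],[15.5,-55.5,0,0],[15.5,-55.5,0,0],[15.5,-55,0,0],[0,0,40,0],[0,0,40,0],[0,0,40,0],[0,0,30,0],[0,0,15,0],[0,0,5,0]]'; python3 - <<'E'
from h import *
rk(); f=arm.grab_frame("side"); save(f,"s1.png",(200,130,380,265),4.4); f=arm.grab_frame("top"); save(f,"t1.png",(178,105,310,231),4.4)
E
```

```text
t: 3.35
tool_pos: [395.0, 45.9, 24.3]
ee_rot: [[0.947, 0.321, -0.0], [0.321, -0.947, -0.0], [-0.0, -0.0, -1.0]]
wrist_force: [0.1, -0.2, -0.4]
width: 91.9
t 3.35 rest [-97.   -4.7  24.3] spin needed 0.000 F [ 0.1 -0.2 -0.4] w 91.9
```

View pics/s1.png

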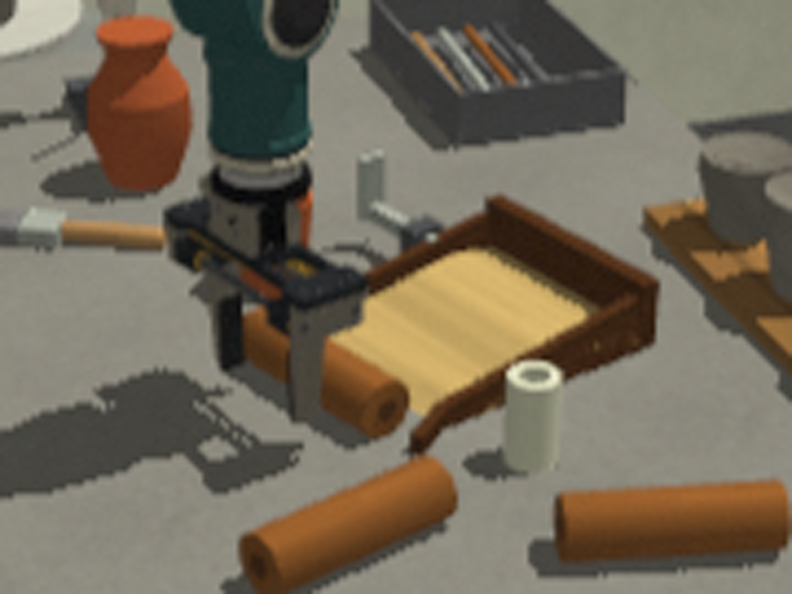

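Fingers are down behind the roller, one on each side of its middle (tips at crop (230,365) and (303,415)), and nothing else is touched. Now I'll lower them and push slowly.

```bash
python3 -m crank '[[0,0,8,0],[2,0,6,0],[3,0,0,0],[3,0,0,0],[3,0,0,0],[3,0,0,0],[3,0,0,0],[3,0,0,0],[3,0,0,0],[3,0,0,0]]'; python3 -c "from h import *; rk()"
```

```text
t: 4.7
tool_pos: [419.7, 54.3, 10.5]
ee_rot: [[0.947, 0.321, -0.0], [0.321, -0.947, -0.0], [-0.0, 0.0, -1.0]]
wrist_force: [-0.4, -0.0, -0.4]
width: 92.1
t 4.70 rest [-71.   -4.8  10.5] spin needed -0.000 F [-0.4 -0.  -0.4] w 92.1
```

```bash
python3 -m crank '[[4,0,0,0],[4,0,0,0],[4,0,0,0],[4,0,0,0],[4,0,0,0],[4,0,0,0],[4,0,0,0],[4,0,0,0],[4,0,0,0],[4,0,0,0]]'; python3 - <<'E'
from h import *
rk(); f=arm.grab_frame("side"); save(f,"s2.png",(220,150,360,255),5); rk()
E
```

```text
t: 5.95
tool_pos: [457.4, 67.0, 10.5]
ee_rot: [[0.947, 0.321, -0.001], [0.321, -0.947, -0.0], [-0.001, 0.0, -1.0]]
wrist_force: [-1.4, -0.5, 0.8]
width: 91.9
t 5.95 rest [-31.2  -4.8  10.5] spin needed -0.000 F [-1.4 -0.5  0.8] w 91.9
t 6.00 rest [-30.4  -4.8  10.6] spin needed 0.000 F [-0.  -0.2 -0. ] w 92.0
```

View pics/s2.png

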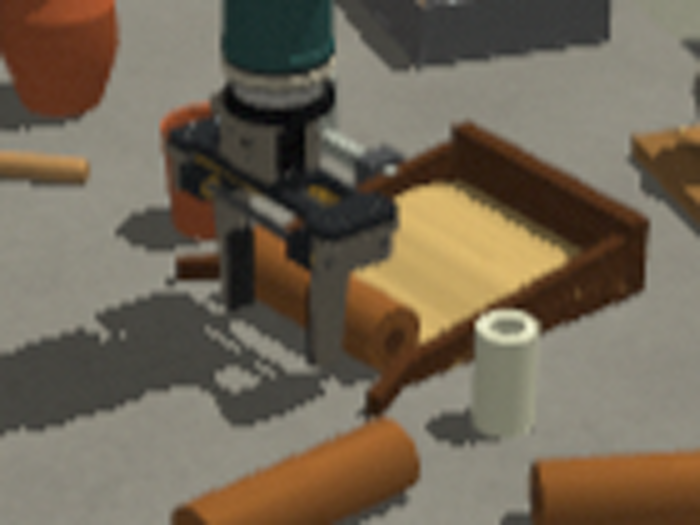

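The roller is in the channel mouth, square against both fingers (roller end at crop (395,335)). I'll continue up the ramp.

```bash
python3 -m crank '[[4,0,0,0],[4,0,0,0],[4,0,-0.5,0],[4,0,-0.6,0],[4,0,-0.6,0],[4,0,-0.6,0],[4,0,-0.7,0],[4,0,-0.6,0],[4,0,-0.6,0],[4,0,-0.7,0]]'; python3 -c "from h import *; rk()"
```

```text
t: 7.25
tool_pos: [495.6, 80.0, 15.5]
ee_rot: [[0.947, 0.321, -0.0], [0.321, -0.947, 0.0], [-0.0, -0.0, -1.0]]
wrist_force: [-1.4, -0.3, 1.0]
width: 91.9
t 7.25 rest [ 9.1 -4.8 15.5] spin needed -0.000 F [-1.4 -0.3  1. ] w 91.9
```

```bash
python3 -m crank '[[4,0,-0.6,0],[4,0,-0.7,0],[4,0,-0.6,0],[4,0,-0.6,0],[4,0,-0.7,0],[4,0,-0.6,0],[4,0,-0.6,0],[4,0,-0.7,0],[4,0,-0.6,0],[4,0,-0.6,0]]'; python3 - <<'E'
from h import *
rk(); f=arm.grab_frame("side"); save(f,"s3.png",(240,140,360,240),5); rk()
E
```

```text
t: 8.5
tool_pos: [533.4, 92.8, 21.8]
ee_rot: [[0.947, 0.321, -0.0], [0.321, -0.947, -0.0], [-0.0, 0.0, -1.0]]
wrist_force: [-1.8, 0.4, 2.0]
width: 92.0
t 8.50 rest [49.1 -4.8 21.8] spin needed -0.000 F [-1.8  0.4  2. ] w 92.0
t 8.55 rest [50.  -4.8 22. ] spin needed -0.000 F [-0.4  0.4 -0.2] w 91.8
```

View pics/s3.png

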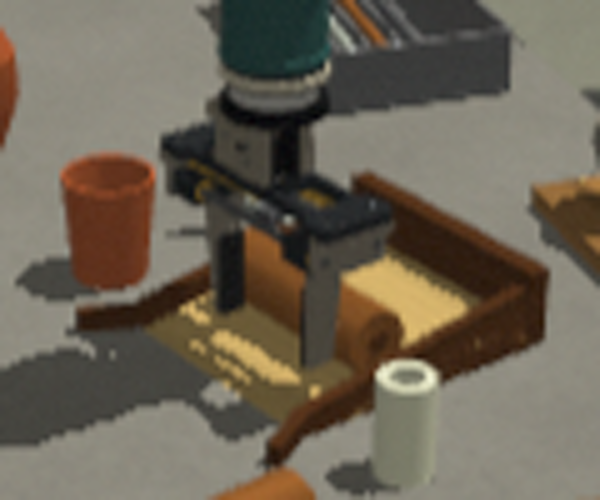

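The roller is halfway up, square and resting on both fingers.

```bash
python3 -m crank '[[4,0,-0.6,0],[4,0,-0.7,0],[4,0,-0.6,0],[4,0,-0.6,0],[4,0,-0.7,0],[4,0,-0.6,0],[4,0,-0.6,0],[4,0,-0.7,0],[4,0,-0.6,0],[4,0,-0.6,0]]'; python3 -c "from h import *; rk()"
```

```text
t: 9.8
tool_pos: [571.4, 105.6, 28.1]
ee_rot: [[0.947, 0.321, -0.0], [0.321, -0.947, -0.0], [-0.0, 0.0, -1.0]]
wrist_force: [-2.3, -0.6, 1.9]
width: 92.0
t 9.80 rest [89.1 -4.8 28.1] spin needed -0.000 F [-2.3 -0.6  1.9] w 92.0
```

```bash
python3 -m crank '[[4,0,-0.6,0],[4,0,-0.7,0],[4,0,-0.6,0],[3,0,-0.5,0],[3,0,-0.5,0],[3,0,-0.5,0],[2.5,0,-0.4,0],[2.5,0,-0.4,0],[2,0,-0.3,0],[2,0,-0.3,0]]'; python3 -c "from h import *; rk()"
```

```text
t: 11.05
tool_pos: [599.6, 115.2, 32.8]
ee_rot: [[0.947, 0.321, -0.0], [0.321, -0.947, -0.0], [-0.0, 0.0, -1.0]]
wrist_force: [-2.4, -0.4, 1.0]
width: 91.7
t 11.05 rest [118.9  -4.8  32.8] spin needed -0.000 F [-2.4 -0.4  1. ] w 91.7
```

```bash
python3 -m crank '[[2,0,-0.3,0],[2,0,-0.3,0],[2,0,-0.3,0],[2,0,0,0],[2,0,0,0],[2,0,0,0],[2,0,0,0],[2,0,0,0],[2,0,0,0],[2,0,0,0]]'; python3 - <<'E'
from h import *
rk(); f=arm.grab_frame("side"); save(f,"s4.png",(240,130,360,230),5); rk()
E
```

```text
t: 12.3
tool_pos: [618.6, 121.6, 33.7]
ee_rot: [[0.947, 0.321, -0.0], [0.321, -0.947, -0.0], [-0.0, -0.0, -1.0]]
wrist_force: [0.1, 0.2, 0.5]
width: 91.9
t 12.30 rest [139.   -4.8  33.7] spin needed -0.000 F [0.1 0.2 0.5] w 91.9
t 12.35 rest [139.3  -4.8  33.8] spin needed -0.000 F [0.2 0.1 0.4] w 91.7
```

View pics/s4.png

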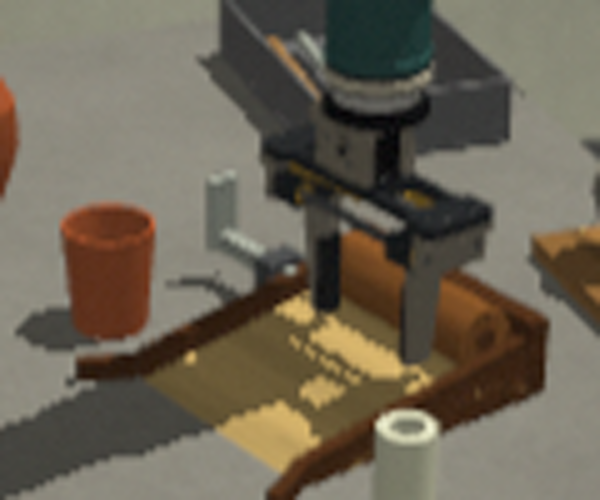

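The roller has gone over the crest and lies against the stop bar. I'll nudge it gently to confirm.

```bash
python3 -m crank '[[2,0,0,0],[2,0,0,0],[1,0,0,0],[1,0,0,0],[1,0,0,0],[1,0,0,0],[0,0,0,0],[0,0,0,0],[0,0,0,0],[0,0,0,0]]'; python3 -c "from h import *; rk()"
```

```text
t: 13.6
tool_pos: [626.0, 124.1, 33.7]
ee_rot: [[0.947, 0.321, -0.0], [0.321, -0.947, -0.0], [-0.0, -0.0, -1.0]]
wrist_force: [-0.1, -0.4, -0.4]
width: 92.1
t 13.60 rest [146.8  -4.8  33.7] spin needed -0.000 F [-0.1 -0.4 -0.4] w 92.1
```

```bash
python3 -m crank '[[0.5,0,0,0],[0.5,0,0,0],[0.5,0,0,0],[0.5,0,0,0],[0.5,0,0,0],[0.5,0,0,0],[0.5,0,0,0],[0,0,0,0],[0,0,0,0],[0,0,0,0]]'; python3 -c "
from h import *; rk(); f=arm.grab_frame('top'); save(f,'t2.png',(170,100,310,210),5.2)"
```

```text
t: 14.85
tool_pos: [628.4, 124.9, 33.6]
ee_rot: [[0.947, 0.321, -0.002], [0.321, -0.947, -0.001], [-0.002, 0.0, -1.0]]
wrist_force: [-4.8, -1.9, 3.1]
width: 91.8
t 14.85 rest [149.4  -4.8  33.6] spin needed -0.000 F [-4.8 -1.9  3.1] w 91.8
```

View pics/t2.png

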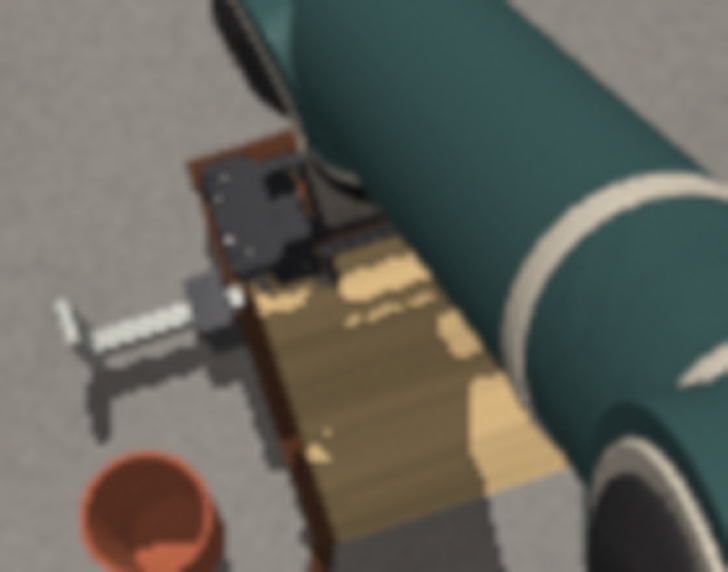

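A 5 N contact force at x = 149 means the roller is pinned against the stop, and the bolt is still drawn. I'll retreat and move to the outer side of the tab with the fingers closed.

```bash
python3 -m crank '[[-2,0,0,0],[-5,0,0,0],[-7,0,0,0],[0,0,-40,0],[0,0,-45,0],[0,0,-40,0],[5,-60,0,0],[5,-60,0,0],[3,-62,0,0],[0,-62,0,0]]' 0; python3 - <<'E'
from h import *
rk(); f=arm.grab_frame("side"); save(f,"s5.png",(220,90,380,230),4.2)
f=arm.grab_frame("top"); save(f,"t3.png",(170,100,310,210),5.2)
E
```

```text
t: 16.15
tool_pos: [549.6, 357.6, 158.9]
ee_rot: [[0.947, 0.32, 0.001], [0.32, -0.947, 0.0], [0.001, -0.0, -1.0]]
wrist_force: [1.0, 0.7, 0.3]
width: 0.4
t 16.15 rest [149.5 240.8 158.9] spin needed -0.001 F [1.  0.7 0.3] w 0.4
```

View pics/s5.png

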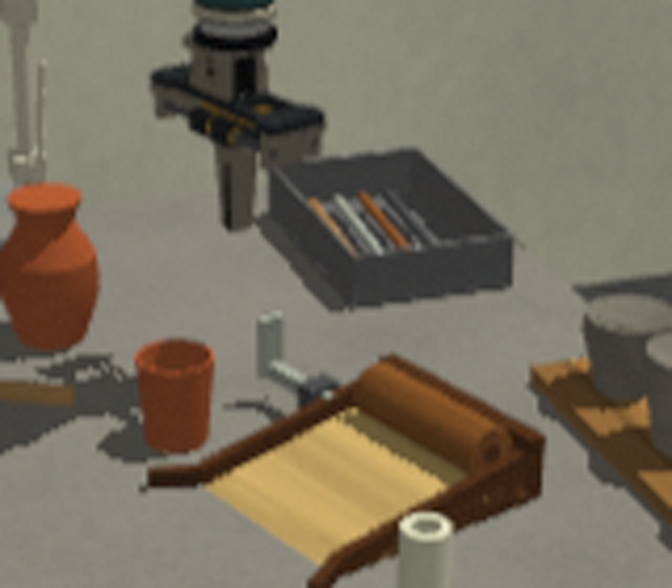

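The roller is parked against the stop (crop (435,415)) with nothing touching it, and the tab is clear at (270,345). I'll descend and push the tab.

```bash
python3 -m crank '[[0,0,40,0],[0,0,40,0],[-1,0,30,0],[0,0,0,0],[0,5,0,0],[0,5,0,0],[0,5,0,0],[0,4,0,0],[0,4,0,0],[0,3,0,0]]'; python3 -c "from h import *; rk()"
```

```text
t: 17.5
tool_pos: [557.6, 330.8, 48.8]
ee_rot: [[0.947, 0.321, -0.0], [0.321, -0.947, -0.0], [-0.0, 0.0, -1.0]]
wrist_force: [-0.5, -0.5, -0.7]
width: 0.4
t 17.50 rest [148.4 212.9  48.8] spin needed -0.000 F [-0.5 -0.5 -0.7] w 0.4
```

```bash
python3 -m crank '[[0,4,0,0],[0,5,0,0],[0,5,0,0],[0,5,0,0],[0,5,0,0],[0,5,0,0],[0,5,0,0],[0,4,0,0],[0,4,0,0],[0,3,0,0]]'; python3 -c "from h import *; rk()
f=arm.grab_frame('top'); save(f,'t4.png',(170,100,310,210),5.2);f=arm.grab_frame('side'); save(f,'s6.png',(240,120,360,220),5.5)"
```

```text
t: 18.75
tool_pos: [572.0, 288.2, 48.7]
ee_rot: [[0.947, 0.321, -0.0], [0.321, -0.947, -0.0], [-0.0, 0.0, -1.0]]
wrist_force: [-0.2, 1.6, -0.7]
width: 0.2
t 18.75 rest [148.3 167.9  48.7] spin needed -0.000 F [-0.2  1.6 -0.7] w 0.2
```

View pics/s6.png

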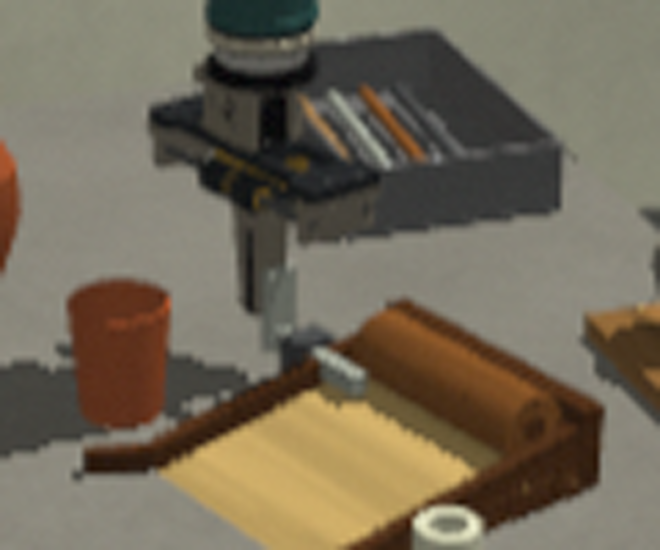

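The bolt's bar now shows behind the roller (crop (340,370)). I'll push on to the end stop in small steps.

```bash
python3 -m crank '[[0,2,0,0],[0,1,0,0],[0,1,0,0],[0,1,0,0],[0,1,0,0],[0,1,0,0],[0,1,0,0],[0,0,0,0],[0,0,0,0],[0,0,0,0]]'; python3 -c "from h import *; rk()"
```

```text
t: 20.1
tool_pos: [574.5, 280.8, 48.7]
ee_rot: [[0.947, 0.321, -0.0], [0.321, -0.947, -0.0], [-0.0, 0.0, -1.0]]
wrist_force: [-1.1, 1.7, -1.0]
width: 0.5
t 20.10 rest [148.3 160.   48.7] spin needed -0.000 F [-1.1  1.7 -1. ] w 0.5
```

```bash
python3 -m crank '[[0,1,0,0],[0,1,0,0],[0,0.5,0,0],[0,0.5,0,0],[0,0.5,0,0],[0,0.5,0,0],[0,0,0,0],[0,0,0,0],[0,0,0,0],[0,0,0,0]]'; python3 -c "from h import *; rk()"
```

```text
t: 21.35
tool_pos: [574.5, 280.7, 48.9]
ee_rot: [[0.946, 0.323, -0.001], [0.323, -0.946, 0.004], [0.001, -0.004, -1.0]]
wrist_force: [-2.4, 8.5, -1.8]
width: 0.9
t 21.35 rest [148.4 160.   48.9] spin needed 0.002 F [-2.4  8.5 -1.8] w 0.9
```

The tool no longer moves while the force has risen to about 9 N, so the bolt is on its end stop. I'll back off, rise and check.

```bash
python3 -m crank '[[0,-4,0,0],[0,-8,0,0],[0,-20,0,0],[0,-20,0,0],[0,0,-40,0],[0,0,-50,0],[0,0,-50,0],[0,0,0,0],[0,0,0,0],[0,0,0,0]]'; python3 - <<'E'
from h import *
rk(); f=arm.grab_frame("side"); a=cv2.resize(f["frame"][130:240,230:380,::-1],None,fx=5,fy=5,interpolation=cv2.INTER_CUBIC); cv2.imwrite("pics/s7.png",a)
f=arm.grab_frame("top"); save(f,"t5.png",s=1.4)
for q,u in(("cup",(195.3,200)),("kiln_post",(314.5,162.7))): print(q,[m["point"] for m in arm.masks_of(f,q)],u)
E
```

```text
t: 22.6
tool_pos: [558.1, 326.2, 187.1]
ee_rot: [[0.947, 0.321, -0.003], [0.321, -0.947, -0.001], [-0.003, 0.001, -1.0]]
wrist_force: [-0.9, 0.3, 0.2]
width: 0.6
t 22.60 rest [147.4 208.4 187.1] spin needed 0.000 F [-0.9  0.3  0.2] w 0.6
cup [] (195.3, 200)
kiln_post [[311.3, 165.7]] (314.5, 162.7)
```

View pics/s7.png

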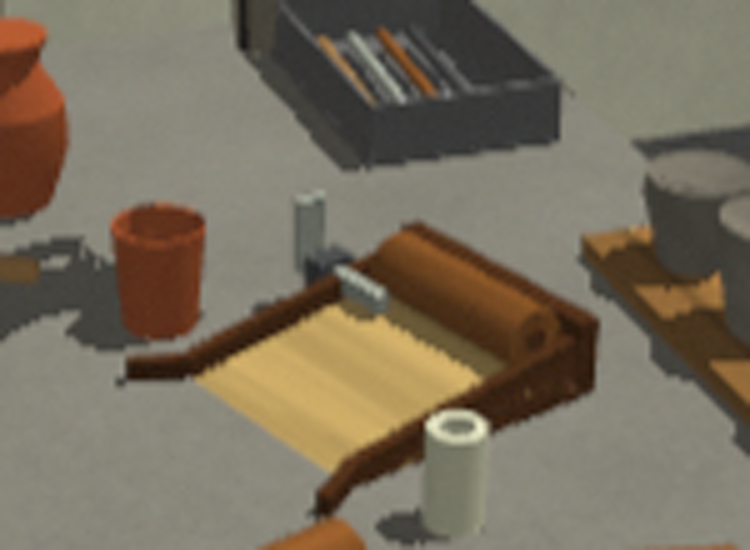

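View pics/t5.png

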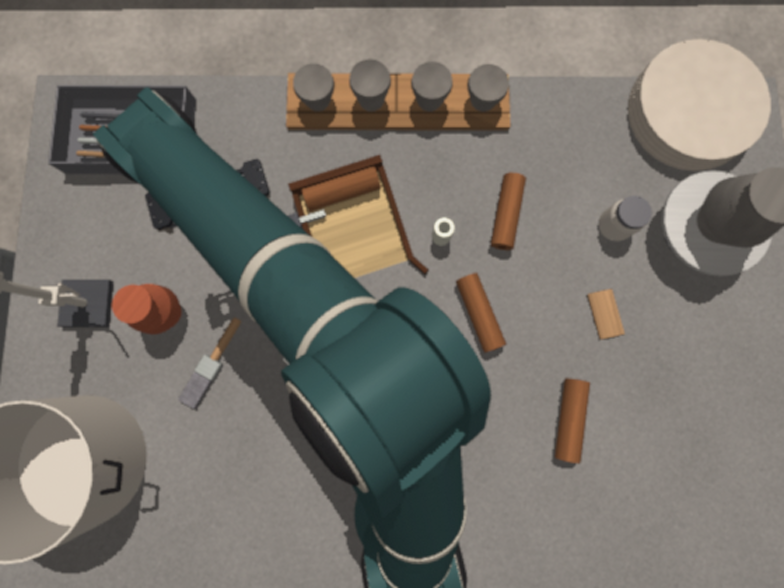

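Roller at the stop (top (340,187)), bolt in behind it (312,215), bystanders unmoved, gripper clear. I'm handing the job in.

```bash
python3 -c "
from h import *; print(arm.finish_job())"
```

```text
the job is handed in; nothing more can be done
None
```

The roller is parked against the stop with the bolt closed behind it, and I handed the job in at about 23 s of the 51 s allowed.

- **Roller:** I took the one farthest to the left and pushed it slowly up the ramp with both open fingers low behind it. It went over the crest and up to the stop. A last nudge met about 5 N of resistance, which showed it was against the stop bar.
- **Bolt:** I pushed the tab in with closed fingers until the tool stopped moving and the force rose to about 9 N, so the bolt is on its end stop. The tool position puts the tab face at about y = 142 mm in the rest's frame, where 143 mm is expected.
- **Last pictures:** They show the roller at the stop, the bolt bar behind it, the gripper clear, and the other things on the table where they were.

Two readings disagreed slightly:
- **Stop position:** Contact with the stop came about 3 mm beyond my fitted position.
- **Other things on the table:** In the last top picture the network did not find the cup, which was hidden under the arm, but it stands upright in the side picture. It reported the kiln post about 4 pixels from its first reading, though it looks unmoved in the pictures.

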